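# Hang the lopsided bottle carrier on the spring balance

## Robot

A 7-joint arm with a two-finger parallel gripper is mounted at the origin on a cart in front of the work surface, level with it; the furniture and walls round the work are solid. World frame = base frame: x ahead of the robot, y to its left, z up, the work surface at z = 0. Lengths are in mm, angles in rad, forces in N, time in s.
With the tool pointing down it reaches from about 425 to 800 mm from the base axis. Payload 8.3 kg.
Tool frame: the origin (TCP) lies midway between the tips of the shut fingers; the grasp point (between the pads) lies 19 mm behind it; z points along the fingers, y is the line along which they close (so a half turn about z gives the same grasp; the last joint's range is limited). The gripper opens to 85 mm and grips with 20 to 120 N. Pads are 22 mm wide; open, the fingers measure 114 mm over their backs; the gripper's body (76 mm by 85 mm) begins 54 mm behind the grasp point. The pads swing forward as they close: fully open they stand 13 mm farther back than shut.
Start: joints at [1.254, 0.383, 0.016, 1.37, -0.006, 1.388, -0.046], TCP at [156.966, -604.95, 231.279] pointing down, gripper open.
Joint ranges: [-2.95, 2.95], [-0.25, 2.06], [-1.52, 1.56], [0.18, 2.33], [-1.44, 4.58], [0.02, 2.06], [-3.01, 3.01]. Speed limits (rad/s): [2.39, 2.39, 3.01, 3.01, 3.14, 3.14, 3.14].

## Interface

Orientations are given as a unit quaternion [w, x, y, z].
In Python, from bench import env gives the robot as it stands.
- The arm moves only by the tool jog_arm, never from a script. Its argument "increments" is text: rows parted by semicolons, each of 7 numbers parted by spaces: the shift along the tool's x, y, z in units of 25 mm (1.0 is 25 mm), then the turn, a rotation vector about the tool's x, y, z in units of 6 degrees (1.0 is 6 degrees), then the finger opening in mm, from 0 to 85.4. In form: x y z ax ay az gripper; .... A call has 1 to 5 rows; each row shifts and turns the commanded pose from where the row before left it, along the tool's axes as they then stand; what a row does not reach is not made up. A row lasts 1/10 s, in which the tool goes at most 50 mm and 8.59 degrees, less where a joint would pass 70% of its speed; a pose out of reach is approached as far as the arm can. A call is refused whole if a number of a shift passes 1 or a number of a turn 1, either way. A call with a gripper value outside its range is refused whole. The fingers move at their own pace and stop on an object; the grip force is fixed at half the most. Time passes only in rows, so rows that do not move let the fingers close. It gives the time, the measured TCP pose, the force, the opening and the grip force at its end, in the units of the state.
- env.sense(): the state, without advancing time (a new reading comes with each control period).
- env.read_camera(name): name is "side" or "top" or "wrist"; returns the picture (480x640x3 uint8, red, green, blue); there is no depth.
- env.camera_model(name): a dict with "fovy" (degrees; the focal length in pixels is half the picture's height over the tangent of half this angle, whatever the lens; pixels are square), "cx", "cy" (the principal point, pixels), "origin" and "orientation" of the camera in the world. Camera axes: x right, y down, z forward; pixel columns grow to the right and rows downward; lengths in mm; the calibration is good to about 2 mm. A picture is of the moment at which its call begins: read the wrist's pose just before it. camera_model takes no time and is no camera call; for the wrist camera it gives the pose at the moment of the call.
- env.job_done(): hands the job in; it is judged then, once.
The state is a dict: "time": time; "joints": joint angles; "dq": joint speeds; "joint_torque": joint torques, N m; "tool_pos": TCP position; "tool_rot": TCP orientation; "wrist_force": force on the tool from outside, world axes, zero at the start; "wrist_torque": the same for the moment, N m; "gripper_width": finger opening in mm; "gripper_force": force on a finger pad.
Only numpy, scipy, OpenCV 4.12 (cv2) and the standard library are available. Lean on these libraries where they do the work, as an engineer would, in place of code of your own. Each camera call takes 0.05 s, during which the arm holds its last target. There are 200 camera calls.

## Task

Pick up the steel carrier with its reagent bottle and hang it by its hook in the groove of the spring balance's arm, to be weighed. The bottle sits to one side: lower the carrier slowly, let the arm take the whole weight before you let go, and release it gently, so that the arm neither jerks nor bounces and the carrier does not swing. Keep the bottle in its holder, do not force the arm down, and leave everything else where it is.

Things in the scene. Friction and masses are not known exactly. Their poses are not given: they have to be found in the camera images.
- carrier: Bare steel carrier, 205 mm high, mass unknown (with its bottle under 0.9 kg), upright on the desk. Origin on its underside, straight below hook and tab; z up. Its pan spans x -44 to 44, y -49 to 73 mm; the bottle is at y = +40 mm, so the centre of mass lies 5 to 25 mm to +y of the hook and, hung freely, it leans 0.05 to 0.3 rad, bottle side low. A gooseneck rises from y = -40 mm to the hook
- hook (a point): Underside of the hook's rounded crown, 148 mm above the carrier's underside; must come to lie on the rod in the groove. Axes as the carrier's. The hook is an inverted U of 8 mm round bar in the carrier's y-z plane, 38 mm between leg centres; the free leg (+y) ends 28 mm below the crown, 32 mm above the bottle's cap: lead the rod in along the carrier's x axis
- tab (a point): Grip point on the flat upright tab above the hook's crown: 12 mm thick along the carrier's y, 24 mm wide along its x, reaching from 14 to 57 mm above hook; this point is 41 mm above hook. Axes as the carrier's
- holder (a point): Centre of the floor of the carrier's eight-sided bottle holder (45 mm across inside, walls to 22 mm above this floor); the bottle stands here. Axes as the carrier's
- bottle: Brown reagent bottle with a black cap, 40 mm in diameter, 83 mm high, mass unknown, standing loose in the carrier's holder. Origin at the centre of its underside, z up
- balance: Spring balance, fixed to the desk: grey base plate 140 x 130 x 12 mm with a square column 26 mm wide, 325 mm high. Origin at the column's foot; its -x axis points the way the arm points. The arm, a level steel rod of 10 mm diameter with its free end 161 mm from the column's axis, points roughly at the robot
- groove (a point): The seat: top of the 10 mm rod at mid-groove, 125 mm ahead of the column's axis (balance -x), 265 mm above the desk unloaded; sinks with the arm. Axes as the balance's, x along the rod. Groove 10 mm wide at the bottom, 24 at the mouth; its side cones rise 7 mm above the rod's top. Behind it, 14 to 18 mm from here, a flange of 14 mm radius. Front cone ends 20 mm ahead, bare rod 36 mm ahead
- balance_arm (a joint): How far the arm has sunk, m: 0 at the top, 0.075 at the bottom stop. The arm moves only vertically, against a spring (it gives at about 2 N, then 1 N more for each 10 mm, lightly damped), so how low it comes to rest depends on the weight hung on it; it does not reach the stop. A delicate movement: never drive it or let it run faster than 50 mm/s
- label_roll: Bystander: white roll of labels, 49 mm across, 25 mm high; origin at its underside
- sample_cup: Bystander: lidded sample cup, 41 mm across, 50 mm high; origin at its underside
- other_bottle: Bystander: white reagent bottle with a blue cap, 40 mm across, 83 mm high, standing on the desk; origin at its underside
Mind the look-alikes: they are no part of the job. Leave any turquoise look-alike of the carrier alone.

How it is judged (in metres and radians):
On the way, in this order (a step that is already met when the one before it is completed fails the run):
1. the carrier is lifted clear of the desk (height (world z) of carrier above 0.03 m), for 0.2 s.
2. its hook lies in the groove and loads the arm (distance between hook and groove below 0.008 m and contact force between carrier and balance above 1 N), for 0.2 s.
At the end, for the whole second after the job is handed in: The carrier hangs still and free by its hook in the groove (hook within 8 mm of groove, square within 0.3 rad, leaning under 0.45 rad, under 50 mm/s and 0.5 rad/s), bearing on the arm with over 1 N; the arm is 5 to 70 mm down; the bottle is in its holder (15 mm, 0.2 rad) (all of step 2 and angle between the x axis of carrier and the x axis of balance, either way round below 0.3 rad and angle between carrier's own z axis and vertical below 0.45 rad and distance between bottle and holder below 0.015 m and angle between the z axis of bottle and the z axis of carrier, either way round below 0.2 rad and value of joint balance_arm between 0.005 and 0.07 m and linear speed of carrier below 0.05 m/s and angular speed of carrier below 0.5 rad/s); the robot touches nothing.
It fails at once if the arm jerks or bounces: it moves faster than 0.06 m/s (velocity of joint balance_arm above 0.06 m/s or velocity of joint balance_arm below -0.06 m/s).
It fails at once if the arm is forced: the carrier presses on the balance with more than 13 N, or the robot itself with more than 4 N (contact force between carrier and balance above 13 N or contact force between any of the fingers, the arm and balance above 4 N).
It fails at once if the carrier swings faster than 1 rad/s while it bears on the arm, or leans more than 0.6 rad ((contact force between carrier and balance above 0.3 N and angular speed of carrier above 1 rad/s) or angle between carrier's own z axis and vertical above 0.6 rad).
It fails at once if the bottle leaves its holder (distance between bottle and holder above 0.03 m).
It fails at once if a bystander is pushed more than 20 mm or tipped over (distance of any of label_roll, sample_cup, other_bottle from where it was at the start of the episode above 0.02 m or angle between any of label_roll, sample_cup, other_bottle's own z axis and vertical above 0.5 rad).
It also fails if it takes over 69 s, if anything falls off the work surface, if the arm or the gripper's body presses on something with over 40 N, if the wrist force passes 120 N, or if a joint passes its speed limit or range.

## Working session

There is one attempt and no reset: what is moved stays moved. The work goes in short steps, Python scripts to look and compute and a tool call to move; the robot and the scene stay as the last step left them, time stands still between calls to the robot, and variables do not carry over. Pictures are saved under pics/ and viewed, at most 13 in all, crops included, and the job is handed in when it is done.

Besides the shell and the picture viewer there is one more tool, called after "Call:" as name(argument=value, ...), one argument or row to a line, values as JSON. jog_arm: Moves the arm, as the interface text tells. Its arguments: {"type":"object","properties":{"increments":{"type":"string"}},"required":["increments"]}

```bash
ls; mkdir -p pics
python3 - <<'E'
from bench import env
import cv2,numpy as np
for n in ("top","side","wrist"):
    m=env.camera_model(n); print(n,m)
    cv2.imwrite(f"pics/{n}0.png",env.read_camera(n)[:,:,::-1])
s=env.sense();print(s["time"],s["tool_pos"],s["tool_rot"],s["wrist_force"],s["gripper_width"])
E
```

```text
pics
top {'fovy': 50.74597028448747, 'cx': 323.5930452837193, 'cy': 229.1466961912284, 'origin': array([ 438.53563007, -120.75146242, 1152.24336611]), 'orientation': array([ 0.05412633, -0.69555325,  0.71411595, -0.05757116])}
side {'fovy': 47.3201291573719, 'cx': 327.0449056194872, 'cy': 235.34700763863532, 'origin': array([ 96.81027071, 770.33624195, 759.9796197 ]), 'orientation': array([ 0.13001368, -0.23390979,  0.83200158, -0.48595887])}
wrist {'fovy': 58.09969887574404, 'cx': 319.64322966883617, 'cy': 234.6277036233988, 'origin': array([ 234.29716662, -584.06374733,  373.66554258]), 'orientation': array([ 0.12467089,  0.78105557, -0.60408122, -0.09744353])}
0.15 [ 156.84327536 -604.61170687  230.49802538] [-7.47890062e-04  9.91956589e-01  1.26576265e-01 -1.22020318e-04] [-0.92757117  0.11049218 -0.24496201] 85.13147628148961
```

View pics/top0.png

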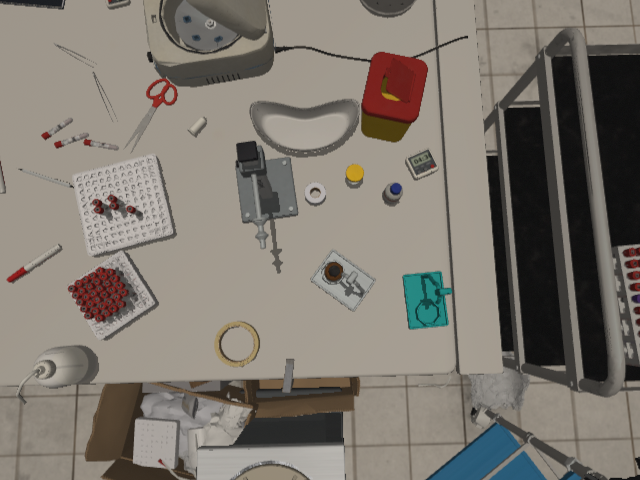

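View pics/side0.png

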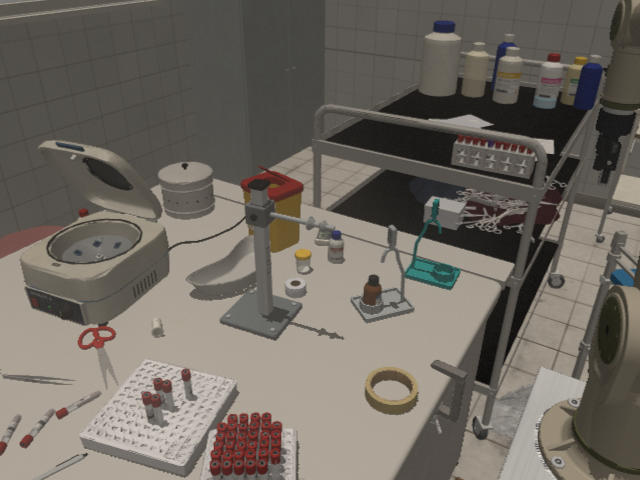

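The top view shows the carrier at about (343,280), with its bottle at (333,270) and tab near (352,290). The balance column is at (248,152) and its rod tip at (262,245). The turquoise look-alike is at (427,300). I'll enlarge both areas next.

```bash
python3 - <<'E'
import cv2,numpy as np
t=cv2.imread("pics/top0.png");s=cv2.imread("pics/side0.png")
def c(im,x,y,w,h): return cv2.resize(im[y:y+h,x:x+w],(400,300),interpolation=cv2.INTER_CUBIC)
a=np.vstack([np.hstack([c(t,300,240,80,60+15)[:, :] if 0 else c(t,300,245,80,60),c(t,230,190,80,60)]),np.hstack([c(s,340,220,120,90+10) if 0 else c(s,345,220,133,100),c(s,240,175,120,90)])])
cv2.imwrite("pics/c1.png",a)
E
cat > h.py <<'E'
import numpy as np
from scipy.spatial.transform import Rotation as R
def rot(q): return R.from_quat(np.roll(q,-1))
def ray(m,u,v):
    f=240/np.tan(np.radians(m["fovy"]/2)); d=np.array([(u-m["cx"])/f,(v-m["cy"])/f,1])
    return m["origin"],rot(m["orientation"]).apply(d/np.linalg.norm(d))
def plane(m,u,v,z):
    o,d=ray(m,u,v); return o+d*(z-o[2])/d[2]
def proj(m,p):
    f=240/np.tan(np.radians(m["fovy"]/2)); c=rot(m["orientation"]).inv().apply(np.array(p)-m["origin"])
    return c[:2]/c[2]*f+[m["cx"],m["cy"]]
def tri(m1,a,m2,b):
    o1,d1=ray(m1,*a);o2,d2=ray(m2,*b)
    s,t=np.linalg.lstsq(np.c_[d1,-d2],o2-o1,rcond=None)[0]
    p,q=o1+s*d1,o2+t*d2; return (p+q)/2,np.linalg.norm(p-q)
E
```

```text
(no output)
```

View pics/c1.png

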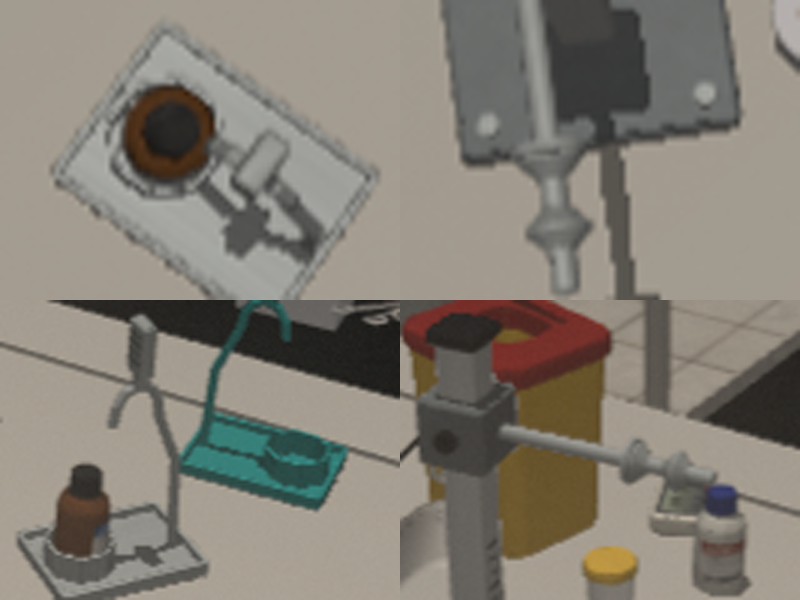

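Run:
```python
from bench import env
from h import *
T=env.camera_model("top");S=env.camera_model("side")
f=lambda p:np.round(p,1)
for n,u in dict(c1=(333,249.4),c2=(375.6,280.6),c3=(311,279)).items(): print(n,f(plane(T,*u,8)))
print("bottlecap",f(plane(T,334.5,271,90)))
print("tabtop",f(plane(T,352.8,277.6,205)),*map(f,tri(T,(352.8,277.6),S,(392.5,226))))
for n,a,b in (("groove",(261,228.4),(317.1,225.1)),("tip",(263.4,248),(333.6,228.4)),("flange",(260,219),(310.5,223)),("fcone",(261.6,236),(324,226))):
  print(n,f(plane(T,*a,262)),*map(f,tri(T,a,S,b)))
print("coltop",f(plane(T,247,151,325)))
for n,u,z in (("roll",(315,193),25),("cup",(354,173),50),("ob",(396,188),83)): print(n,f(plane(T,*u,z)))
```

```text
c1 [ 573.7 -148.9    8. ]
c2 [ 500.5 -242.8    8. ]
c3 [507.9 -97.4   8. ]
bottlecap [ 518.4 -148.7   90. ]
tabtop [ 496.5 -179.5  205. ] [ 497.6 -179.1  204.7] 2.3
groove [584.7 -15.6 262. ] [585.4 -15.  257.1] 0.2
tip [549.4 -19.6 262. ] [550.3 -18.9 258.2] 0.9
flange [601.7 -13.9 262. ] [601.2 -14.  258. ] 2.7
fcone [571.  -16.5 262. ] [571.1 -16.4 258.8] 0.8
coltop [ 7.08e+02 -2.00e-01  3.25e+02]
roll [ 702.2 -111.3   25. ]
cup [ 740.1 -200.1   50. ]
ob [ 695.2 -287.6   83. ]
```

The two views agree. The tab is at about (496.5,-179.3), and its measured height of 204.7 matches the expected 205. Carrier +y points at 52°. The rod points along 187° (balance x at about 7°) and the groove is at about (585,-15.3). I'll plan the approach to a hover above the tab.

```bash
cat >> h.py <<'E'
def plan(p0,q0,pt,Rt,n,step=0.05):
    "n equal rows from pose p0,q0 to point pt, Rotation Rt; prints rows (5 a line)"
    p=np.array(p0,float);r=q0
    out=[]
    for k in range(n):
        d=r.inv().apply((np.array(pt)-p)/(n-k))/25
        w=(r.inv()*Rt).as_rotvec()/(n-k)/np.radians(6)
        d=np.round(d/step)*step; w=np.round(w/step)*step
        out.append(" ".join(f"{v+0:.4g}" for v in [*d,*w]))
        p=p+r.apply(d*25); r=r*R.from_rotvec(w*np.radians(6))
    for i in range(0,n,5): print("; ".join(out[i:i+5]))
    print("end",np.round(p,1),np.round(np.degrees((r.inv()*Rt).as_rotvec()),2))
def down(yaw):  # tool down, tool x at yaw (deg)
    return R.from_euler("z",yaw,degrees=True)*R.from_quat([1,0,0,0])
E
python3 - <<'E'
from bench import env
from h import *
s=env.sense(); plan(s["tool_pos"],rot(s["tool_rot"]),[496.5,-179.3,250],down(142),25)
E
```

```text
0.7 -0.5 -0.05 0 0 -0.85; 0.75 -0.45 -0.05 0 0 -0.85; 0.8 -0.4 -0.05 0 0 -0.85; 0.8 -0.3 -0.05 0 0 -0.85; 0.85 -0.25 -0.05 0 0 -0.85
0.85 -0.15 -0.05 0 0 -0.85; 0.85 -0.1 0 0 0 -0.85; 0.85 0 -0.05 0 0 -0.85; 0.85 0.05 0 0 0 -0.85; 0.85 0.15 -0.05 0 0 -0.85
0.85 0.2 0 0 0 -0.85; 0.85 0.3 -0.05 0 0 -0.85; 0.8 0.35 0 0 0 -0.85; 0.75 0.4 -0.05 0 0 -0.85; 0.7 0.5 0 0 0 -0.85
0.7 0.55 -0.05 0 0 -0.85; 0.6 0.6 0 0 0 -0.85; 0.55 0.65 -0.05 0 0 -0.85; 0.5 0.7 0 0 0 -0.85; 0.45 0.75 -0.05 0 0 -0.85
0.4 0.8 0 0 0 -0.85; 0.3 0.85 -0.05 0 0 -0.85; 0.2 0.85 0 0 0 -0.85; 0.15 0.85 -0.05 0 0 -0.85; 0.1 0.9 0 0 0 -0.85
end [ 496.  -179.   249.7] [ 0.05 -0.07  0.04]
```

Call:
jog_arm(
  increments="0.7 -0.5 -0.05 0 0 -0.85 85; 0.75 -0.45 -0.05 0 0 -0.85 85; 0.8 -0.4 -0.05 0 0 -0.85 85; 0.8 -0.3 -0.05 0 0 -0.85 85; 0.85 -0.25 -0.05 0 0 -0.85 85",
)

```text
time: 0.65
tool_pos: [226.4, -519.5, 237.3]
tool_rot: [-0.0, 0.939, 0.344, -0.0]
wrist_force: [0.5, 0.4, 1.0]
gripper_width: 84.8
gripper_force: 0.0
```

Call:
jog_arm(
  increments="0.85 -0.15 -0.05 0 0 -0.85 85; 0.85 -0.1 0 0 0 -0.85 85; 0.85 0 -0.05 0 0 -0.85 85; 0.85 0.05 0 0 0 -0.85 85; 0.85 0.15 -0.05 0 0 -0.85 85",
)

```text
time: 1.15
tool_pos: [293.8, -436.4, 241.0]
tool_rot: [-0.0, 0.84, 0.543, -0.0]
wrist_force: [0.1, -0.2, 0.2]
gripper_width: 85.1
gripper_force: 0.0
```

Call:
jog_arm(
  increments="0.85 0.2 0 0 0 -0.85 85; 0.85 0.3 -0.05 0 0 -0.85 85; 0.8 0.35 0 0 0 -0.85 85; 0.75 0.4 -0.05 0 0 -0.85 85; 0.7 0.5 0 0 0 -0.85 85",
)

```text
time: 1.65
tool_pos: [361.3, -350.9, 243.8]
tool_rot: [-0.0, 0.699, 0.715, -0.0]
wrist_force: [-0.2, 0.6, 0.6]
gripper_width: 85.1
gripper_force: 0.0
```

Call:
jog_arm(
  increments="0.7 0.55 -0.05 0 0 -0.85 85; 0.6 0.6 0 0 0 -0.85 85; 0.55 0.65 -0.05 0 0 -0.85 85; 0.5 0.7 0 0 0 -0.85 85; 0.45 0.75 -0.05 0 0 -0.85 85",
)

```text
time: 2.15
tool_pos: [427.8, -265.7, 247.2]
tool_rot: [-0.0, 0.524, 0.851, 0.0]
wrist_force: [-0.5, -1.1, -0.1]
gripper_width: 85.1
gripper_force: 0.0
```

Call:
jog_arm(
  increments="0.4 0.8 0 0 0 -0.85 85; 0.3 0.85 -0.05 0 0 -0.85 85; 0.2 0.85 0 0 0 -0.85 85; 0.15 0.85 -0.05 0 0 -0.85 85; 0 0 0 0 0 0 85",
)

```text
time: 2.65
tool_pos: [484.1, -194.1, 250.1]
tool_rot: [0.0, 0.363, 0.932, 0.001]
wrist_force: [0.5, 0.1, -0.5]
gripper_width: 85.2
gripper_force: 0.0
```

Run:
```python
from bench import env
from h import *
import cv2
s=env.sense(); print(np.round(s["tool_pos"],1),np.round(s["joints"],2),np.round(rot(s["tool_rot"]).as_matrix(),3),s["wrist_force"],s["wrist_torque"])
m=env.camera_model("wrist"); print(m["origin"],proj(m,[496.5,-179.3,205]))
cv2.imwrite("pics/w1.png",env.read_camera("wrist")[:,:,::-1])
plan(s["tool_pos"],rot(s["tool_rot"]),[496.5,-179.3,250],down(142),2)
```

```text
[ 484.1 -194.1  250.1] [ 0.8   0.19 -0.55  1.6   0.1   1.38  1.06] [[-0.736  0.677  0.001]
 [ 0.677  0.736  0.002]
 [ 0.001  0.002 -1.   ]] [ 0.54657732  0.05795232 -0.54347189] [ 0.03108252  0.01332487 -0.0044398 ]
[ 424.51490946 -139.34718205  393.4076708 ] [359.82030986 270.77949712]
0 0.4 0 0 0 -0.4; 0 0.35 0 0 0 -0.35
end [ 496.6 -180.   250.1] [ 0.1  -0.02 -0.12]
```

View pics/w1.png

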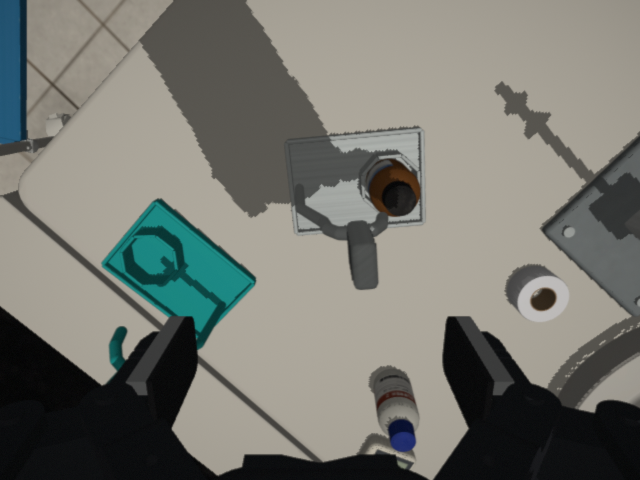

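The wrist view shows the pan corners at (287,140), (424,128), (424,225) and (296,236), and the tab's top face near (366,284). I'll check these against the plane heights.

Run:
```python
from bench import env
from h import *
m=env.camera_model("wrist")
c=[plane(m,u,v,8)[:2] for u,v in ((287,140),(424,128),(424,225),(296,236))]
print(np.round(c,1)); e=[c[1]-c[0],c[2]-c[3]]
for x in e+[c[1]-c[2],c[0]-c[3]]: print(np.linalg.norm(x),np.degrees(np.arctan2(x[1],x[0])))
print(plane(m,366,284,205))
import cv2
im=cv2.imread("pics/w1.png"); cv2.imwrite("pics/w1c.png",cv2.resize(im[205:305,330:440],(800,727))[:600])
```

```text
[[ 433.7 -188.5]
 [ 507.3  -94.2]
 [ 576.4 -149.2]
 [ 502.9 -244.1]]
119.63000921537119 52.00618813618257
119.96470237134834 52.2565127684338
88.28081164337468 141.42493772764908
88.80889767242486 141.21318729183588
[ 502.61274038 -183.56274466  205.        ]
```

View pics/w1c.png

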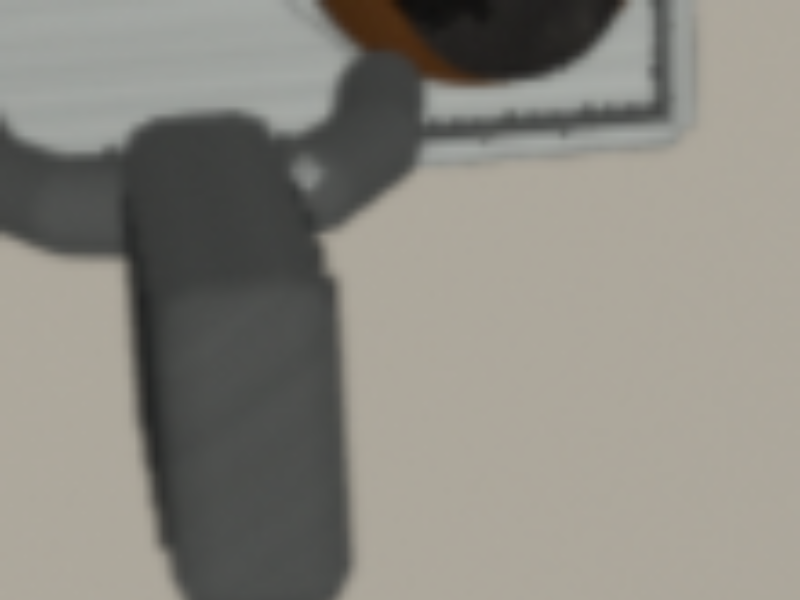

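Call:
jog_arm(
  increments="0 0.4 0 0 0 -0.36 85; 0 0.4 0 0 0 -0.36 85; 0 0 0.8 0 0 0 60; 0 0 0.8 0 0 0 50; 0 0 0.8 0 0 0 40",
)

```text
time: 3.2
tool_pos: [496.2, -182.4, 189.4]
tool_rot: [0.0, 0.331, 0.944, 0.0]
wrist_force: [-0.3, -0.6, -0.4]
gripper_width: 43.8
gripper_force: 0.0
```

Call:
jog_arm(
  increments="0 0 0.8 0 0 0 40; 0 0 0 0 0 0 40",
)

```text
time: 3.4
tool_pos: [494.4, -182.1, 167.4]
tool_rot: [-0.002, 0.331, 0.944, 0.0]
wrist_force: [-0.9, 0.2, 0.5]
gripper_width: 39.7
gripper_force: 0.0
```

Run:
```python
from bench import env
from h import *
import cv2
s=env.sense(); print(np.round(s["tool_pos"],1),s["gripper_width"],np.round(rot(s["tool_rot"]).as_matrix(),3),s["wrist_force"],s["wrist_torque"])
cv2.imwrite("pics/w2.png",env.read_camera("wrist")[:,:,::-1])
```

```text
[ 494.4 -182.1  167.4] 39.69974626069833 [[-0.78   0.625 -0.004]
 [ 0.625  0.78   0.002]
 [ 0.005 -0.001 -1.   ]] [-0.89451761  0.17345157  0.54308434] [ 0.01088835  0.01413877 -0.03134757]
```

View pics/w2.png

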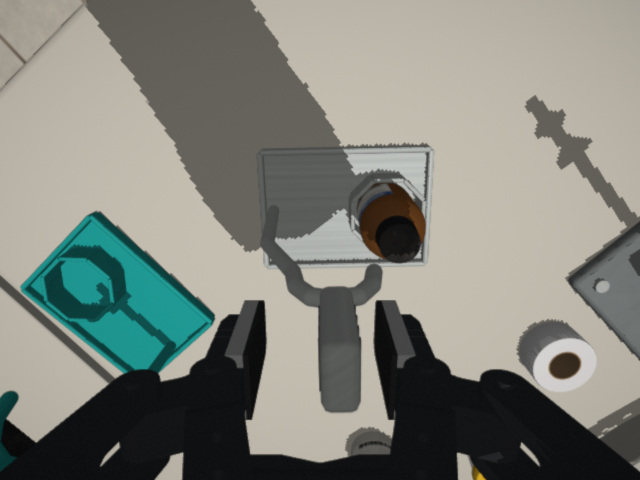

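The tab is centred between the pads along their width. It sits about 4 mm toward tool +y: tab centre at column 340, pad midpoint at 320. I'll shift that way and close.

Call:
jog_arm(
  increments="0 0.18 -0.08 0 0 0 40; 0 0 0 0 0 0 20; 0 0 0 0 0 0 15; 0 0 0 0 0 0 11; 0 0 0 0 0 0 6",
)

```text
time: 3.95
tool_pos: [499.6, -179.0, 173.2]
tool_rot: [0.001, 0.332, 0.943, 0.0]
wrist_force: [0.6, 1.3, 5.8]
gripper_width: 11.1
gripper_force: 59.3
```

Call:
jog_arm(
  increments="0 0 0 0 0 0 0; 0 0 0 0 0 0 0; 0 0 0 0 0 0 0; 0 0 -0.1 0 0 0 0; 0 0 -0.2 0 0 0 0",
)

```text
time: 4.45
tool_pos: [497.4, -179.0, 178.4]
tool_rot: [-0.002, 0.332, 0.943, -0.0]
wrist_force: [-0.9, 0.8, -6.7]
gripper_width: 11.1
gripper_force: 58.4
```

Run:
```python
from bench import env
from h import *
s=env.sense(); print(np.round(s["tool_pos"],1),s["gripper_width"],s["gripper_force"],np.round(rot(s["tool_rot"]).as_matrix(),3),s["wrist_force"],s["wrist_torque"])
```

```text
[ 497.4 -179.   178.4] 11.058137829958596 58.42039883136749 [[-0.78   0.626 -0.003]
 [ 0.626  0.78   0.001]
 [ 0.003 -0.001 -1.   ]] [-0.88151272  0.76818895 -6.71074392] [-0.15922742  0.06501339  0.04640054]
```

Call:
jog_arm(
  increments="0 0 -0.3 0 0 0 0; 0 0 -0.5 0 0 0 0; 0 0 -0.6 0 0 0 0; 0 0 -0.6 0 0 0 0; 0 0 -0.6 0 0 0 0",
)

```text
time: 4.95
tool_pos: [498.8, -179.0, 246.0]
tool_rot: [0.0, 0.332, 0.943, 0.0]
wrist_force: [0.2, 0.1, -6.0]
gripper_width: 11.1
gripper_force: 58.5
```

Call:
jog_arm(
  increments="0 0 -0.6 0 0 0 0; 0 0 -0.6 0 0 0 0; 0 0 -0.6 0 0 0 0; 0 0 -0.6 0 0 0 0; 0 0 -0.4 0 0 0 0",
)

```text
time: 5.45
tool_pos: [499.0, -179.0, 316.5]
tool_rot: [0.001, 0.332, 0.943, -0.0]
wrist_force: [0.0, -0.2, -5.8]
gripper_width: 10.6
gripper_force: 58.5
```

Call:
jog_arm(
  increments="0 0 -0.2 0 0 0 0; 0 0 0 0 0 0 0; 0 0 0 0 0 0 0; 0 0 0 0 0 0 0; 0 0 0 0 0 0 0",
)

```text
time: 5.95
tool_pos: [498.5, -179.0, 318.9]
tool_rot: [-0.001, 0.332, 0.943, 0.0]
wrist_force: [-0.0, -0.4, -4.9]
gripper_width: 11.3
gripper_force: 58.5
```

```bash
cat > st.py <<'E'
from bench import env
from h import *
def st():
    s=env.sense(); r=rot(s["tool_rot"])
    print("t",round(s["time"],2),"p",np.round(s["tool_pos"],1),"w",round(s["gripper_width"],1),"F",np.round(s["wrist_force"],2),"Ttool",np.round(r.inv().apply(s["wrist_torque"]),3),"yaw",np.round(np.degrees(np.arctan2(*r.as_matrix()[1::-1,0])),1),"tilt",np.round(r.as_matrix()[2],3))
    return s,r
E
python3 - <<'E'
from st import *
s,r=st()
import cv2
for n in ("side","top"): cv2.imwrite(f"pics/{n}2.png",env.read_camera(n)[:,:,::-1])
for i in range(4): env.read_camera("side"); st()
u=[np.cos(np.radians(7)),np.sin(np.radians(7))]
plan(s["tool_pos"],r,[585-90*u[0],-15.3-90*u[1],325],down(187),15)
E
```

```text
t 5.95 p [ 498.5 -179.   318.9] w 11.3 F [-0.04 -0.42 -4.94] Ttool [ 0.111 -0.023  0.014] yaw 141.3 tilt [ 0.001 -0.    -1.   ]
t 6.1 p [ 498.7 -179.   319.3] w 10.9 F [ 0.41  0.64 -5.2 ] Ttool [ 0.102 -0.022 -0.012] yaw 141.3 tilt [ 0.  0. -1.]
t 6.15 p [ 498.7 -179.   319.4] w 11.4 F [-0.98 -0.07 -5.08] Ttool [ 0.084 -0.027  0.003] yaw 141.3 tilt [ 0.  0. -1.]
t 6.2 p [ 498.7 -179.   319.5] w 10.9 F [-0.83  0.01 -5.44] Ttool [ 0.102 -0.056  0.009] yaw 141.3 tilt [ 0.  0. -1.]
t 6.25 p [ 498.8 -179.   319.5] w 11.3 F [ 0.17  0.65 -4.9 ] Ttool [ 0.127 -0.009  0.021] yaw 141.3 tilt [ 0.  0. -1.]
0.25 0.3 0 0 0 -0.5; 0.25 0.35 0 0 0 -0.5; 0.25 0.35 0 0 0 -0.5; 0.2 0.35 0 0 0 -0.5; 0.2 0.35 0 0 0 -0.5
0.15 0.35 0 0 0 -0.5; 0.15 0.4 -0.05 0 0 -0.5; 0.15 0.4 0 0 0 -0.5; 0.1 0.4 -0.05 0 0 -0.5; 0.1 0.4 0 0 0 -0.5
0.05 0.4 -0.05 0 0 -0.5; 0.05 0.4 0 0 0 -0.55; 0.05 0.4 -0.05 0 0 -0.5; 0 0.4 0 0 0 -0.55; 0 0.4 -0.05 0 0 -0.5
end [495.1 -26.  325.3] [ 0.04 -0.06 -0.14]
```

Call:
jog_arm(
  increments="0.1 0.15 0 0 0 -0.3 0; 0.25 0.35 0 0 0 -0.5 0; 0.25 0.35 0 0 0 -0.5 0; 0.2 0.35 0 0 0 -0.5 0; 0.2 0.35 0 0 0 -0.5 0",
)

```text
time: 6.75
tool_pos: [499.1, -132.0, 319.6]
tool_rot: [0.0, 0.214, 0.977, 0.0]
wrist_force: [0.1, 0.4, -5.5]
gripper_width: 10.7
gripper_force: 58.5
```

Call:
jog_arm(
  increments="0.2 0.35 0 0 0 -0.5 0; 0.2 0.4 0 0 0 -0.5 0; 0.15 0.4 0 0 0 -0.5 0; 0.15 0.4 0 0 0 -0.5 0; 0.1 0.4 0 0 0 -0.5 0",
)

```text
time: 7.25
tool_pos: [495.8, -79.1, 319.7]
tool_rot: [0.0, 0.084, 0.996, 0.0]
wrist_force: [0.5, -0.2, -6.8]
gripper_width: 11.2
gripper_force: 58.5
```

Call:
jog_arm(
  increments="0.1 0.4 0 0 0 -0.5 0; 0.1 0.4 0 0 0 -0.55 0; 0.05 0.4 0 0 0 -0.5 0; 0.05 0.4 0 0 0 -0.55 0; 0 0.3 0 0 0 -0.5 0",
)

```text
time: 7.75
tool_pos: [491.6, -30.7, 319.8]
tool_rot: [0.0, -0.052, 0.999, 0.0]
wrist_force: [1.7, 0.9, -6.6]
gripper_width: 10.6
gripper_force: 58.5
```

Call:
jog_arm(
  increments="0 0.2 0 0 0 -0.2 0; 0 0 0 0 0 0 0; 0 0 0 0 0 0 0; 0 0 0 0 0 0 0",
)

```text
time: 8.15
tool_pos: [491.3, -27.6, 319.6]
tool_rot: [-0.0, -0.059, 0.998, -0.0]
wrist_force: [-0.1, -0.2, -5.8]
gripper_width: 10.9
gripper_force: 58.5
```

Run:
```python
from st import *
import cv2
s,r=st()
W=env.read_camera("wrist")[:,:,::-1];S=env.read_camera("side")[:,:,::-1];T=env.read_camera("top")[:,:,::-1]
st()
for n,i in zip("WST",(W,S,T)): cv2.imwrite(f"pics/{n}3.png",i)
m=env.camera_model("side"); p=proj(m,[585,-15.3,265]).astype(int);print(p)
m=env.camera_model("top"); q=proj(m,[585,-15.3,265]).astype(int);print(q)
c=lambda im,x,y,w,h: cv2.resize(im[y:y+h,x:x+w],(400,300),interpolation=cv2.INTER_CUBIC)
cv2.imwrite("pics/c3.png",np.vstack([np.hstack([c(S,280,190,160,120),c(T,210,200,120,90)]),np.hstack([c(W,0,0,640,480),c(W,200,200,240,180)])]))
```

```text
t 8.15 p [491.3 -27.6 319.6] w 10.9 F [-0.1  -0.16 -5.85] Ttool [ 0.131 -0.104 -0.047] yaw -173.2 tilt [ 0. -0. -1.]
t 8.3 p [491.3 -27.5 319.5] w 11.3 F [-0.6  -0.82 -5.  ] Ttool [ 0.132 -0.051 -0.01 ] yaw -173.2 tilt [ 0.  0. -1.]
[317 221]
[260 227]
```

View pics/c3.png

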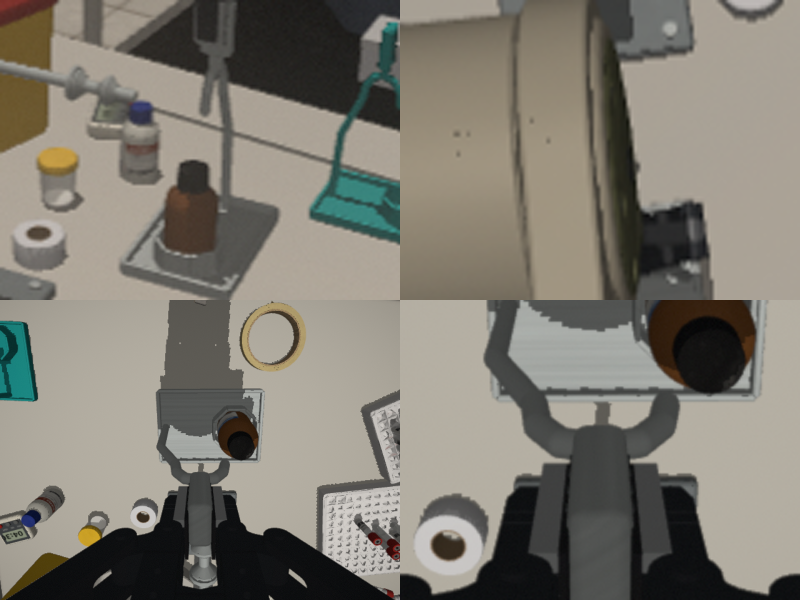

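The composite shows the carrier held upright. The rod's cones appear between the fingers at wrist pixel (320,430), laterally in line with the tab. The free leg's end is at side pixel (362,235). I'll check the expected hook points against the side picture.

Run:
```python
from st import *
import cv2
S=cv2.imread("pics/S3.png"); m=env.camera_model("side")
h=np.array([491.3,-27.5,297.5]); a=np.radians(6.8); ux=np.array([np.cos(a),np.sin(a),0]);uy=np.array([-np.sin(a),np.cos(a),0])
g=np.array([585,-15.3,265]);uz=np.array([0,0,1])
big=cv2.resize(S[190:290,270:400],None,fx=6,fy=6,interpolation=cv2.INTER_CUBIC)
def mk(p,c):
    u=(proj(m,p)-[270,190]+.5)*6; cv2.circle(big,tuple(int(v) for v in u),4,c,-1); print(np.round(proj(m,p),1))
mk(h+19*uy-28*uz,(0,0,255)); mk(h+4*uz,(0,0,255)); mk(h-148*uz+73*uy-44*ux,(0,0,255)); mk(h-148*uz+73*uy+44*ux,(0,0,255)); mk(h-148*uz-49*uy+-44*ux,(0,0,255))
mk(g-5*uz,(0,255,0)); mk(g-5*uz-36*ux,(0,255,0)); mk(g-5*uz+16*ux,(0,255,0)); mk(g-5*uz-12*ux,(0,255,0))
cv2.imwrite("pics/s3m.png",big[:600])
```

```text
[360. 234.]
[364.5 214.1]
[369.1 309.5]
[325.2 297.4]
[390.4 275.7]
[317.3 223.8]
[334.5 227.6]
[309.8 222.1]
[323.  225.1]
```

View pics/s3m.png

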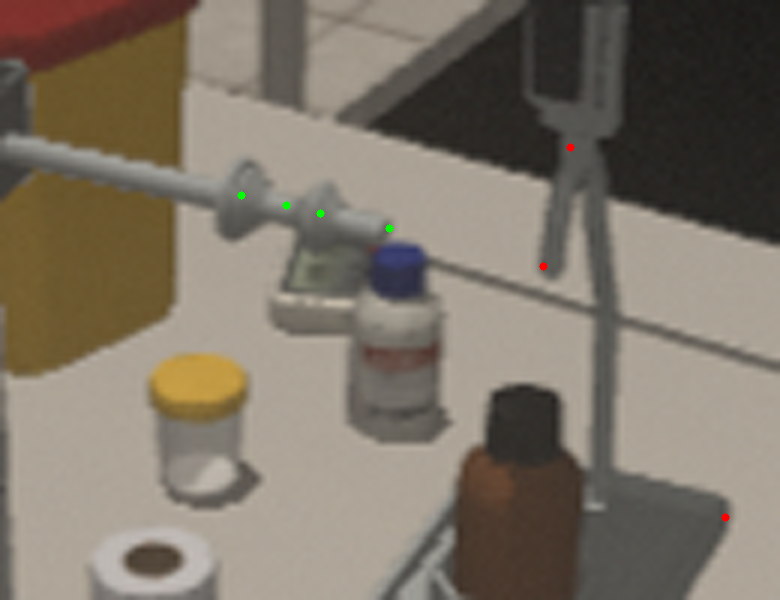

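The green points (rod axis, flange, cone, tip) lie right on the rod. The hook sits about 2 mm closer to the robot than predicted. The weight is about 5.2 N and the torque puts the centre of mass about 20 mm off the hook, so it should hang at roughly 0.2 rad. I'll pre-lean 12° in free air and measure.

Run:
```python
from st import *
s,r=st()
th=np.radians(12); a=np.radians(6.8); ux=np.array([np.cos(a),np.sin(a),0]);uy=np.array([-np.sin(a),np.cos(a),0])
g=np.array([585,-15.3,265])
Rt=r*R.from_euler("x",12,degrees=True)
def tcp(adv,up): return g-adv*ux+2*ux+np.array([0,0,up-15])-37*Rt.apply([0,0,1])*-1*-1
print(Rt.as_matrix()[:,2], tcp(96,40))
plan(s["tool_pos"],r,tcp(96.5,40),Rt,5,.02)
print(tcp(0,40))
```

```text
t 8.3 p [491.3 -27.5 319.5] w 11.3 F [-0.6  -0.82 -5.  ] Ttool [ 0.132 -0.051 -0.01 ] yaw -173.2 tilt [ 0.  0. -1.]
[ 0.02459215 -0.2063508  -0.97816899] [490.75133254 -18.79499354 326.19225266]
0 0.06 -0.06 0.4 0 0; 0 0.06 -0.06 0.4 0 0; 0 0.08 -0.06 0.4 0 0; 0 0.06 -0.06 0.4 0 0; 0 0.06 -0.06 0.4 0 0
end [490.3 -18.9 326.3] [-0.  0.  0.]
[586.07602132  -7.42821258 326.19225266]
```

Call:
jog_arm(
  increments="0 0.06 -0.06 0.4 0 0 0; 0 0.06 -0.06 0.4 0 0 0; 0 0.08 -0.06 0.4 0 0 0; 0 0.06 -0.06 0.4 0 0 0; 0 0.06 -0.06 0.4 0 0 0",
)

```text
time: 8.8
tool_pos: [490.3, -18.4, 326.5]
tool_rot: [0.006, -0.059, 0.993, -0.105]
wrist_force: [-0.0, 0.2, -6.2]
gripper_width: 11.1
gripper_force: 58.7
```

Call:
jog_arm(
  increments="0 0 0 0 0 0 0; 0 0 0 0 0 0 0; 0 0 0 0 0 0 0",
)

```text
time: 9.1
tool_pos: [490.3, -19.3, 326.2]
tool_rot: [0.006, -0.059, 0.993, -0.104]
wrist_force: [0.6, -0.1, -5.8]
gripper_width: 11.1
gripper_force: 58.7
```

Run:
```python
from st import *
T=[]
for i in range(10):
    env.read_camera("top"); s=env.sense(); T.append(np.r_[rot(s["tool_rot"]).inv().apply(s["wrist_torque"]),s["wrist_force"]])
print(np.mean(T,0),np.std(T,0)); s,r=st()
plan(s["tool_pos"],r,[586.1,-7.4,326.2],r,8,.02)
```

```text
[-5.40174746e-01 -3.12930563e-02 -1.23151256e-03  3.10201649e-01
 -2.49717283e-02 -5.83129593e+00] [0.02599446 0.02616413 0.01932424 0.311545   0.3590687  0.52133313]
t 9.6 p [490.3 -18.5 326.4] w 11.0 F [ 0.4  -0.44 -5.32] Ttool [-0.575  0.007 -0.001] yaw -173.1 tilt [-0.    -0.208 -0.978]
-0.48 0 0 0 0 0; -0.48 0 0 0 0 0; -0.48 0 0 0 0 0; -0.48 0 0 0 0 0; -0.48 0 0 0 0 0
-0.48 0 0 0 0 0; -0.48 0 0 0 0 0; -0.5 -0.02 0.02 0 0 0
end [586.2  -7.6 326. ] [0. 0. 0.]
```

The sensor's tare shifts with tilt, so only the upright reading counts (centre of mass about 20 mm off, lean about 0.2 rad). I'll keep 12° and lead the rod in along the carrier's x axis.

Call:
jog_arm(
  increments="-0.2 0 0 0 0 0 0; -0.4 0 0 0 0 0 0; -0.5 0 0 0 0 0 0; -0.5 0 0 0 0 0 0; -0.5 0 0 0 0 0 0",
)

```text
time: 10.1
tool_pos: [543.7, -12.2, 326.1]
tool_rot: [0.006, -0.059, 0.993, -0.104]
wrist_force: [-0.8, 0.6, -6.1]
gripper_width: 11.1
gripper_force: 58.7
```

Call:
jog_arm(
  increments="-0.5 0 0 0 0 0 0; -0.5 0 0 0 0 0 0; -0.4 0 0 0 0 0 0; -0.25 0 0 0 0 0 0; -0.1 0 0 0 0 0 0",
)

```text
time: 10.6
tool_pos: [586.5, -6.9, 325.9]
tool_rot: [0.006, -0.06, 0.993, -0.104]
wrist_force: [-0.8, 0.5, -5.7]
gripper_width: 11.1
gripper_force: 58.8
```

Call:
jog_arm(
  increments="0 0 0 0 0 0 0; 0 0 0 0 0 0 0; 0 0 0 0 0 0 0",
)

```text
time: 10.9
tool_pos: [585.6, -7.0, 326.7]
tool_rot: [0.006, -0.06, 0.993, -0.105]
wrist_force: [-0.3, 0.5, -6.5]
gripper_width: 11.2
gripper_force: 58.7
```

Run:
```python
from st import *
import cv2
s,r=st()
W=env.read_camera("wrist")[:,:,::-1];S=env.read_camera("side")[:,:,::-1]
cv2.imwrite("pics/W4.png",W);cv2.imwrite("pics/S4.png",S);st()
a=cv2.resize(S[180:280,270:370],(400,400),interpolation=cv2.INTER_CUBIC);b=cv2.resize(W[160:480,160:480],(400,400),interpolation=cv2.INTER_CUBIC)
cv2.imwrite("pics/c4.png",np.hstack([a,b]))
```

```text
t 10.9 p [585.6  -7.  326.7] w 11.2 F [-0.34  0.52 -6.5 ] Ttool [-0.498 -0.012 -0.045] yaw -173.1 tilt [-0.    -0.208 -0.978]
t 11.0 p [585.6  -7.1 326.7] w 11.0 F [-0.35 -0.46 -5.4 ] Ttool [-0.558  0.043 -0.004] yaw -173.1 tilt [-0.    -0.208 -0.978]
```

View pics/c4.png

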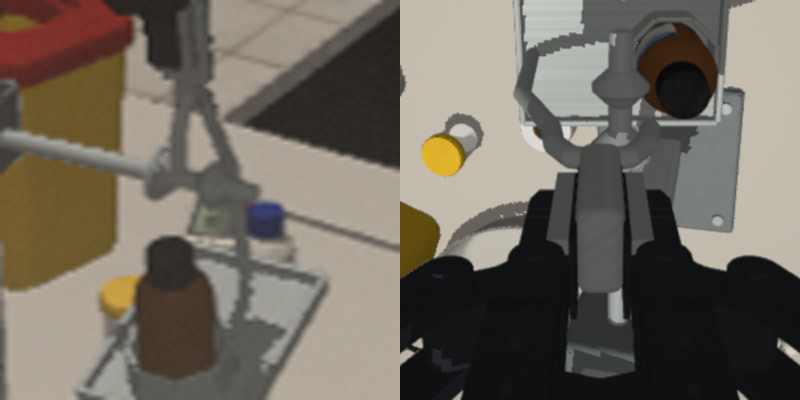

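The side view shows the free leg just in front of the groove, between flange and cone. The wrist view shows the rod passing through the hook between both legs. I'll check the x offset numerically.

Run:
```python
from st import *
import cv2
s,r=st(); m=env.camera_model("side");w=env.camera_model("wrist")
g=np.array([585,-15.3,265]);a=np.radians(6.8); ux=np.array([np.cos(a),np.sin(a),0]);uy=np.array([-np.sin(a),np.cos(a),0])
X,Y,Z=r.as_matrix().T
arc=s["tool_pos"]+37*Z   # TCP line
print("arc-groove in ux,uy,z",np.round([(arc-g)@ux,(arc-g)@uy,arc[2]-g[2]],1))
for off in (-4,-2,0,2):
    P=arc+off*ux
    leg=[P+19*Y+13*Z, P+19*Y+4*Z, P+np.zeros(3)-19*Y+4*Z]
    print(off,[np.round((proj(m,p)-[270,180])*4) for p in leg])
W=[np.round((proj(w,p)-160)*1.25+[400,0]) for p in (g,g-12*ux,g-16*ux+0,g-36*ux-[0,0,5])]
print(W)
for o in (-4,-2,0,2): print(o,[np.round((proj(w,arc+o*ux+k)-160)*1.25+[400,0]) for k in (19*Y+13*Z,-19*Z,19*Y)])
S=cv2.imread("pics/S4.png");cv2.imwrite("pics/c5.png",np.hstack([cv2.resize(S[195:245,295:345],(500,500),interpolation=cv2.INTER_CUBIC),cv2.resize(cv2.imread("pics/W4.png")[170:300,260:335],(288,500),interpolation=cv2.INTER_CUBIC)]))
```

```text
t 11.0 p [585.6  -7.1 326.7] w 11.0 F [-0.35 -0.46 -5.4 ] Ttool [-0.558  0.043 -0.004] yaw -173.1 tilt [-0.    -0.208 -0.978]
arc-groove in ux,uy,z [ 1.6  0.4 25.5]
-4 [array([179., 165.]), array([178., 150.]), array([211., 103.])]
-2 [array([175., 164.]), array([174., 149.]), array([207., 102.])]
0 [array([172., 163.]), array([170., 148.]), array([203., 101.])]
2 [array([168., 162.]), array([166., 148.]), array([199., 101.])]
[array([611., 120.]), array([611.,  92.]), array([611.,  82.]), array([614.,  30.])]
-4 [array([648., 125.]), array([598., 161.]), array([651., 138.])]
-2 [array([648., 130.]), array([598., 167.]), array([651., 143.])]
0 [array([648., 135.]), array([598., 172.]), array([651., 148.])]
2 [array([648., 139.]), array([598., 178.]), array([651., 153.])]
```

View pics/c5.png

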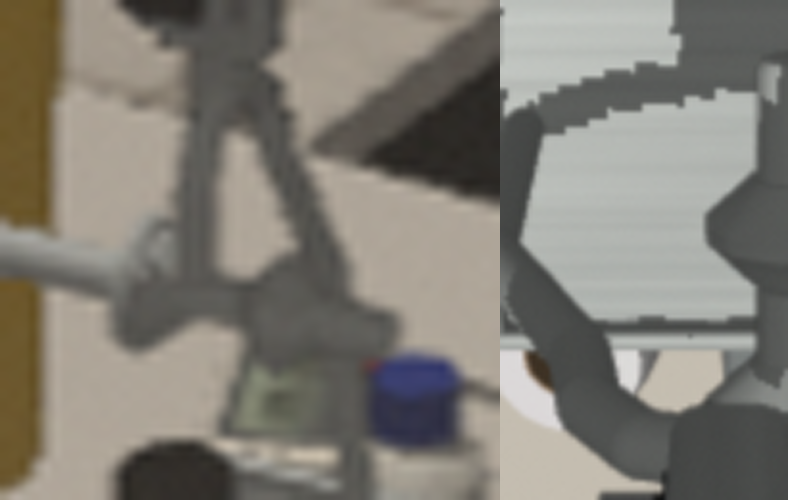

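Both views put the hook about 2.5 mm short of mid-groove along x, with the rod about 2 to 3 mm to +y. I'll correct for both and lower 30 mm, staying clear of contact.

Call:
jog_arm(
  increments="-0.1 0.08 0 0 0 0 0; 0 0.05 0.235 0 0 0 0; 0 0.05 0.235 0 0 0 0; 0 0.05 0.235 0 0 0 0; 0 0.05 0.235 0 0 0 0",
)

```text
time: 11.5
tool_pos: [587.9, -4.8, 301.1]
tool_rot: [0.006, -0.06, 0.993, -0.104]
wrist_force: [0.5, 0.1, -5.3]
gripper_width: 10.9
gripper_force: 58.7
```

Call:
jog_arm(
  increments="0 0.05 0.235 0 0 0 0; 0 0 0 0 0 0 0; 0 0 0 0 0 0 0",
)

```text
time: 11.8
tool_pos: [588.0, -4.8, 295.8]
tool_rot: [0.006, -0.06, 0.993, -0.104]
wrist_force: [0.6, -0.1, -6.1]
gripper_width: 10.9
gripper_force: 58.7
```

Run:
```python
from st import *
import cv2
s,r=st()
W=env.read_camera("wrist")[:,:,::-1];S=env.read_camera("side")[:,:,::-1];st()
g=np.array([585,-15.3,265]);a=np.radians(6.8); ux=np.array([np.cos(a),np.sin(a),0]);uy=np.array([-np.sin(a),np.cos(a),0])
arc=s["tool_pos"]+37*r.as_matrix()[:,2]
print("arc-groove in ux,uy,z",np.round([(arc-g)@ux,(arc-g)@uy,arc[2]-g[2]],1))
cv2.imwrite("pics/c6.png",np.hstack([cv2.resize(S[195:245,295:345],(400,400),interpolation=cv2.INTER_CUBIC),cv2.resize(W[150:310,240:400],(400,400),interpolation=cv2.INTER_CUBIC)]))
```

```text
t 11.8 p [588.   -4.8 295.8] w 10.9 F [ 0.64 -0.15 -6.08] Ttool [-0.576  0.024 -0.025] yaw -173.1 tilt [ 0.    -0.208 -0.978]
t 11.9 p [588.2  -4.7 296.3] w 11.1 F [ 0.09 -0.33 -6.52] Ttool [-0.572 -0.022  0.033] yaw -173.1 tilt [-0.001 -0.208 -0.978]
arc-groove in ux,uy,z [ 4.2  2.3 -5.3]
```

View pics/c6.png

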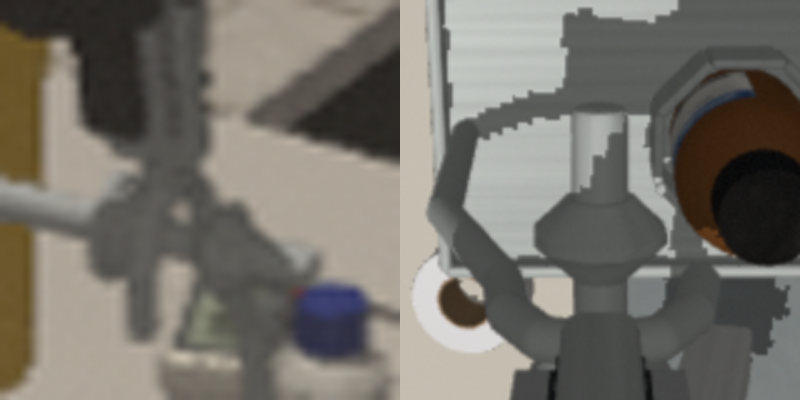

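The wrist view shows the rod centred under the crown (column 601 against the tab's 600). The side view shows the leg between flange and front cone. I'll lower slowly at 20 mm/s.

Call:
jog_arm(
  increments="0 0.017 0.078 0 0 0 0; 0 0.017 0.078 0 0 0 0; 0 0.017 0.078 0 0 0 0; 0 0.017 0.078 0 0 0 0; 0 0.017 0.078 0 0 0 0",
)

```text
time: 12.4
tool_pos: [588.1, -4.7, 286.1]
tool_rot: [0.006, -0.06, 0.993, -0.104]
wrist_force: [-1.3, 0.1, -3.0]
gripper_width: 11.3
gripper_force: 59.1
```

Call:
jog_arm(
  increments="0 0.017 0.078 0 0 0 0; 0 0.017 0.078 0 0 0 0; 0 0.017 0.078 0 0 0 0; 0 0.017 0.078 0 0 0 0; 0 0.017 0.078 0 0 0 0",
)

```text
time: 12.9
tool_pos: [588.2, -4.7, 275.9]
tool_rot: [0.006, -0.059, 0.993, -0.104]
wrist_force: [-0.3, -0.5, -2.5]
gripper_width: 11.1
gripper_force: 59.2
```

Call:
jog_arm(
  increments="0 0.017 0.078 0 0 0 0; 0 0.017 0.078 0 0 0 0; 0 0.017 0.078 0 0 0 0; 0 0.017 0.078 0 0 0 0; 0 0.017 0.078 0 0 0 0",
)

```text
time: 13.4
tool_pos: [588.1, -4.6, 265.9]
tool_rot: [0.006, -0.06, 0.993, -0.104]
wrist_force: [0.0, -0.8, -1.1]
gripper_width: 11.3
gripper_force: 59.4
```

Run:
```python
from st import *
for i in range(5): st(); env.read_camera("top")
```

```text
t 13.4 p [588.1  -4.6 265.9] w 11.3 F [ 0.04 -0.8  -1.08] Ttool [-0.258  0.098  0.045] yaw -173.1 tilt [-0.    -0.208 -0.978]
t 13.45 p [588.   -4.6 265.6] w 11.2 F [ 1.66  0.64 -1.68] Ttool [-0.303 -0.146  0.01 ] yaw -173.1 tilt [ 0.    -0.208 -0.978]
t 13.5 p [588.1  -4.7 265.8] w 10.8 F [-0.25  0.11 -1.12] Ttool [-0.312  0.008  0.06 ] yaw -173.1 tilt [-0.    -0.208 -0.978]
t 13.55 p [588.1  -4.6 266. ] w 11.5 F [ 0.18 -0.24 -0.99] Ttool [-0.262  0.001  0.004] yaw -173.1 tilt [-0.    -0.208 -0.978]
t 13.6 p [588.1  -4.7 266.1] w 11.1 F [-0.38  0.02 -1.26] Ttool [-0.283  0.041 -0.053] yaw -173.1 tilt [-0.    -0.208 -0.978]
```

The arm is taking the load as it should, with about 1.2 N still on the gripper. I'll lower 11 mm more.

Call:
jog_arm(
  increments="0 0.017 0.078 0 0 0 0; 0 0.017 0.078 0 0 0 0; 0 0.017 0.078 0 0 0 0; 0 0.017 0.078 0 0 0 0; 0 0.017 0.078 0 0 0 0",
)

```text
time: 14.15
tool_pos: [588.1, -4.6, 255.9]
tool_rot: [0.006, -0.059, 0.993, -0.104]
wrist_force: [0.6, -0.4, -0.4]
gripper_width: 11.0
gripper_force: 59.5
```

Run:
```python
from st import *
T=[]
for i in range(16):
    env.read_camera("top"); s=env.sense(); T.append(np.r_[rot(s["tool_rot"]).inv().apply(s["wrist_torque"]),s["wrist_force"]])
print(np.round(np.mean(T,0),3),np.round(np.std(T,0)/4,3)); st()
```

```text
[-0.114  0.011 -0.002 -0.022 -0.754 -0.631] [0.009 0.017 0.009 0.06  0.089 0.141]
t 14.95 p [588.1  -4.6 256. ] w 11.4 F [ 0.11 -1.02 -0.09] Ttool [-0.107 -0.026 -0.03 ] yaw -173.1 tilt [-0.    -0.208 -0.978]
```

Call:
jog_arm(
  increments="0 0.017 0.078 0 0 0 0; 0 0.017 0.078 0 0 0 0; 0 0.008 0.039 0 0 0 0; 0 0 0 0 0 0 0; 0 0 0 0 0 0 0",
)

```text
time: 15.45
tool_pos: [588.1, -4.6, 251.1]
tool_rot: [0.006, -0.06, 0.993, -0.104]
wrist_force: [0.4, -1.1, -0.1]
gripper_width: 10.9
gripper_force: 59.6
```

Run:
```python
from st import *
T=[]
for i in range(16):
    env.read_camera("top"); s=env.sense(); T.append(np.r_[rot(s["tool_rot"]).inv().apply(s["wrist_torque"]),s["wrist_force"]])
print(np.round(np.mean(T,0),3),np.round(np.std(T,0)/4,3)); st()
```

```text
[-0.012  0.011 -0.002  0.139 -0.925  0.087] [0.004 0.007 0.01  0.105 0.072 0.1  ]
t 16.25 p [588.1  -4.5 251.1] w 11.4 F [-0.72 -1.73  0.26] Ttool [ 0.006 -0.038 -0.012] yaw -173.1 tilt [-0.    -0.208 -0.978]
```

The arm now carries the full weight (Fz about 0.1 N). A sideways push of 0.9 N shows the hook sits about 1.6 mm too far to +y, so I'll ease it back.

Call:
jog_arm(
  increments="0 -0.02 0.004 0 0 0 0; 0 -0.02 0.004 0 0 0 0; 0 -0.02 0.004 0 0 0 0; 0 0 0 0 0 0 0",
)

```text
time: 16.65
tool_pos: [588.2, -5.3, 251.1]
tool_rot: [0.006, -0.06, 0.993, -0.104]
wrist_force: [-0.2, 3.6, 0.2]
gripper_width: 11.1
gripper_force: 59.7
```

Run:
```python
from st import *
T=[]
for i in range(16):
    env.read_camera("top"); s=env.sense(); T.append(np.r_[rot(s["tool_rot"]).inv().apply(s["wrist_torque"]),s["wrist_force"]])
print(np.round(np.mean(T,0),3),np.round(np.std(T,0)/4,3)); st()
```

```text
[-1.018 -0.026  0.022 -0.31   3.16  -0.124] [0.019 0.01  0.006 0.111 0.165 0.117]
t 17.45 p [588.3  -6.  251.1] w 11.1 F [-0.13  4.73  0.74] Ttool [-1.101 -0.039  0.035] yaw -173.1 tilt [-0.    -0.208 -0.978]
```

The hook sticks on the rod by friction, so that was too much. I'll go back about 1.1 mm.

Call:
jog_arm(
  increments="0 0.015 -0.003 0 0 0 0; 0 0.015 -0.003 0 0 0 0; 0 0.015 -0.003 0 0 0 0; 0 0 0 0 0 0 0; 0 0 0 0 0 0 0",
)

```text
time: 17.95
tool_pos: [588.2, -5.6, 251.1]
tool_rot: [0.006, -0.059, 0.993, -0.105]
wrist_force: [-0.2, -0.8, -0.4]
gripper_width: 11.1
gripper_force: 59.6
```

Run:
```python
from st import *
T=[]
for i in range(16):
    env.read_camera("top"); s=env.sense(); T.append(np.r_[rot(s["tool_rot"]).inv().apply(s["wrist_torque"]),s["wrist_force"]])
print(np.round(np.mean(T,0),3),np.round(np.mean(T[8:],0),3)); st()
```

```text
[ 0.309 -0.124 -0.004  0.745 -2.322  0.053] [ 0.491 -0.119  0.008  0.805 -3.102  0.166]
t 18.75 p [588.1  -5.3 251.1] w 10.9 F [ 0.95 -3.17  0.47] Ttool [ 0.644 -0.1   -0.015] yaw -173.2 tilt [-0.    -0.208 -0.978]
```

Call:
jog_arm(
  increments="0 -0.01 0.002 0 0 0 0; 0 -0.01 0.002 0 0 0 0; 0 0 0 0 0 0 0; 0 0 0 0 0 0 0; 0 0 0 0 0 0 0",
)

```text
time: 19.25
tool_pos: [588.1, -5.4, 251.0]
tool_rot: [0.006, -0.06, 0.993, -0.104]
wrist_force: [0.9, -3.3, -0.7]
gripper_width: 11.1
gripper_force: 59.5
```

Run:
```python
from st import *
T=[]
for i in range(16):
    env.read_camera("top"); s=env.sense(); T.append(np.r_[rot(s["tool_rot"]).inv().apply(s["wrist_torque"]),s["wrist_force"]])
print(np.round(np.mean(T,0),3),np.round(np.mean(T[8:],0),3)); st()
```

```text
[ 0.415 -0.047 -0.02   0.618 -2.674  0.017] [ 0.4   -0.035 -0.02   0.864 -2.423 -0.029]
t 20.05 p [588.1  -5.4 251. ] w 11.1 F [ 0.16 -1.6   0.24] Ttool [ 0.424 -0.071 -0.032] yaw -173.1 tilt [ 0.    -0.208 -0.978]
```

Call:
jog_arm(
  increments="0 -0.016 0.003 0 0 0 0; 0 0 0 0 0 0 0; 0 0 0 0 0 0 0; 0 0 0 0 0 0 0; 0 0 0 0 0 0 0",
)

```text
time: 20.55
tool_pos: [588.2, -5.6, 251.1]
tool_rot: [0.006, -0.06, 0.993, -0.104]
wrist_force: [-0.1, -1.5, 0.5]
gripper_width: 11.2
gripper_force: 59.6
```

Run:
```python
from st import *
T=[]
for i in range(24):
    env.read_camera("top"); s=env.sense(); T.append(np.r_[rot(s["tool_rot"]).inv().apply(s["wrist_torque"]),s["wrist_force"]])
print(np.round(np.mean(T[:8],0),3),np.round(np.mean(T[16:],0),3)); st()
```

```text
[-0.156 -0.045 -0.01   0.235 -0.189  0.01 ] [-0.406 -0.029  0.005  0.061  1.03  -0.153]
t 21.75 p [588.2  -5.7 251. ] w 10.8 F [ 0.29  2.18 -0.53] Ttool [-0.474 -0.034 -0.03 ] yaw -173.1 tilt [-0.    -0.208 -0.978]
```

The forces are small now. I'll open in small steps so the carrier settles against the pads.

Call:
jog_arm(
  increments="0 0.005 0 0 0 0 8; 0 0 0 0 0 0 10; 0 0 0 0 0 0 10.6; 0 0 0 0 0 0 11; 0 0 0 0 0 0 11.3",
)

```text
time: 22.25
tool_pos: [588.2, -5.7, 251.0]
tool_rot: [0.006, -0.06, 0.993, -0.104]
wrist_force: [0.1, 1.4, 0.4]
gripper_width: 11.6
gripper_force: 37.8
```

Call:
jog_arm(
  increments="0 0 0 0 0 0 11.6; 0 0 0 0 0 0 11.9; 0 0 0 0 0 0 12.2; 0 0 0 0 0 0 12.5; 0 0 0 0 0 0 12.8",
)

```text
time: 22.75
tool_pos: [588.2, -6.0, 251.0]
tool_rot: [0.006, -0.059, 0.993, -0.104]
wrist_force: [0.7, -0.4, 0.4]
gripper_width: 12.9
gripper_force: 0.2
```

Run:
```python
from st import *
for i in range(3): st(); env.read_camera("top")
```

```text
t 22.75 p [588.2  -6.  251. ] w 12.9 F [ 0.68 -0.44  0.38] Ttool [-0.165  0.019 -0.031] yaw -173.2 tilt [ 0.    -0.208 -0.978]
t 22.8 p [588.2  -5.9 251. ] w 12.8 F [0.24 0.33 0.16] Ttool [-0.17   0.011  0.03 ] yaw -173.2 tilt [ 0.    -0.208 -0.978]
t 22.85 p [588.2  -5.9 251. ] w 12.7 F [-0.13  0.07 -0.72] Ttool [-0.214  0.026 -0.038] yaw -173.1 tilt [ 0.    -0.208 -0.978]
```

Call:
jog_arm(
  increments="0 0 0 0 0 0 13.2; 0 0 0 0 0 0 13.6; 0 0 0 0 0 0 14; 0 0 0 0 0 0 14.4; 0 0 0 0 0 0 14.8",
)

```text
time: 23.4
tool_pos: [588.2, -5.7, 251.0]
tool_rot: [0.006, -0.06, 0.993, -0.104]
wrist_force: [0.1, 0.0, -0.8]
gripper_width: 14.8
gripper_force: 0.0
```

Call:
jog_arm(
  increments="0 0 0 0 0 0 15.2; 0 0 0 0 0 0 15.6; 0 0 0 0 0 0 16; 0 0 0 0 0 0 16.4; 0 0 0 0 0 0 16.8",
)

```text
time: 23.9
tool_pos: [588.2, -5.7, 251.1]
tool_rot: [0.006, -0.06, 0.993, -0.104]
wrist_force: [-0.5, -0.0, 0.8]
gripper_width: 17.1
gripper_force: 0.0
```

Call:
jog_arm(
  increments="0 0 0 0 0 0 17.3; 0 0 0 0 0 0 17.8; 0 0 0 0 0 0 18.3; 0 0 0 0 0 0 18.8; 0 0 0 0 0 0 19.3",
)

```text
time: 24.4
tool_pos: [588.2, -5.7, 251.0]
tool_rot: [0.006, -0.06, 0.993, -0.104]
wrist_force: [-1.1, -0.2, 0.5]
gripper_width: 19.2
gripper_force: 0.0
```

Call:
jog_arm(
  increments="0 0 0 0 0 0 20; 0 0 0 0 0 0 20.7; 0 0 0 0 0 0 21.4; 0 0 0 0 0 0 22.1; 0 0 0 0 0 0 22.8",
)

```text
time: 24.9
tool_pos: [588.2, -5.7, 251.0]
tool_rot: [0.006, -0.06, 0.993, -0.104]
wrist_force: [0.2, -0.6, 0.1]
gripper_width: 22.6
gripper_force: 0.0
```

Run:
```python
from st import *
import cv2
st(); W=env.read_camera("wrist")[:,:,::-1];S=env.read_camera("side")[:,:,::-1];st()
cv2.imwrite("pics/c7.png",np.hstack([cv2.resize(S[180:330,270:420],(400,400),interpolation=cv2.INTER_CUBIC),cv2.resize(W[120:440,160:480],(400,400),interpolation=cv2.INTER_CUBIC)]))
```

```text
t 24.9 p [588.2  -5.7 251. ] w 22.6 F [ 0.19 -0.64  0.06] Ttool [-0.204  0.018  0.005] yaw -173.1 tilt [-0.    -0.208 -0.978]
t 25.0 p [588.2  -5.7 251. ] w 22.9 F [ 0.67 -0.66  0.61] Ttool [-0.203 -0.02   0.039] yaw -173.1 tilt [-0.    -0.208 -0.978]
```

View pics/c7.png

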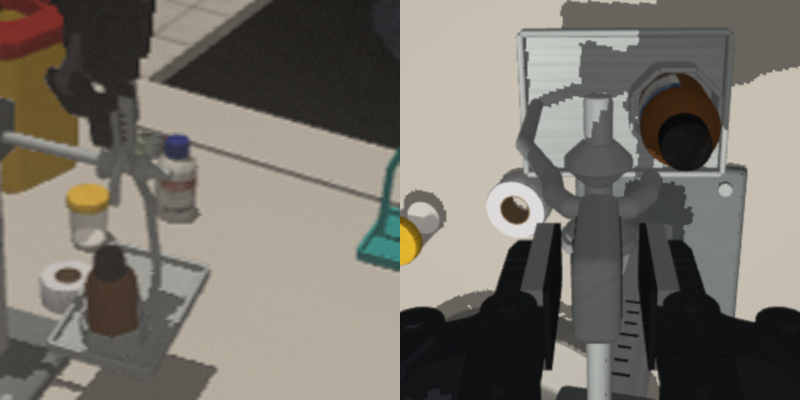

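The carrier hangs free: the tab (column 597) is centred between the open pads (558 and 640). The bottle is in its holder, and the lean matches the pre-lean. I'll open wider and withdraw along the tool axis.

Call:
jog_arm(
  increments="0 0 0 0 0 0 30; 0 0 0 0 0 0 40; 0 0 0 0 0 0 50; 0 0 0 0 0 0 50; 0 0 -0.1 0 0 0 50",
)

```text
time: 25.5
tool_pos: [588.0, -5.3, 253.3]
tool_rot: [0.006, -0.06, 0.993, -0.104]
wrist_force: [-0.5, 0.7, 0.1]
gripper_width: 49.9
gripper_force: 0.0
```

Call:
jog_arm(
  increments="0 0 -0.3 0 0 0 50; 0 0 -0.5 0 0 0 50; 0 0 -0.7 0 0 0 50; 0 0 -0.8 0 0 0 50; 0 0 -0.8 0 0 0 50",
)

```text
time: 26.0
tool_pos: [586.2, 11.3, 331.3]
tool_rot: [0.007, -0.06, 0.993, -0.104]
wrist_force: [-0.3, -0.0, 0.6]
gripper_width: 50.0
gripper_force: 0.0
```

Call:
jog_arm(
  increments="0 0 -0.6 0 0 0 50; 0 0 -0.3 0 0 0 50; 0 0 0 0 0 0 50; 0 0 0 0 0 0 50; 0 0 0 0 0 0 50",
)

```text
time: 26.5
tool_pos: [585.4, 15.1, 350.4]
tool_rot: [0.006, -0.059, 0.993, -0.104]
wrist_force: [0.4, 0.0, -0.6]
gripper_width: 49.9
gripper_force: 0.0
```

Run:
```python
from st import *
import cv2
st(); a=env.read_camera("side")
for i in range(10): b=env.read_camera("side")
c=env.read_camera("side"); st()
d=lambda x,y:[cv2.absdiff(x,y)[180:330,270:420].max(),cv2.absdiff(x,y)[180:330,270:420].mean()]
print(d(a,b),d(b,c))
cv2.imwrite("pics/c8.png",cv2.resize(c[170:330,230:430],(750,600),interpolation=cv2.INTER_CUBIC))
```

```text
t 26.5 p [585.4  15.1 350.4] w 49.9 F [ 0.42  0.02 -0.58] Ttool [-0.251  0.002  0.036] yaw -173.2 tilt [ 0.001 -0.208 -0.978]
t 27.1 p [585.7  15.4 351.3] w 49.8 F [-0.77 -0.81 -0.48] Ttool [-0.183  0.024 -0.027] yaw -173.1 tilt [-0.    -0.208 -0.978]
[np.uint8(62), np.float64(1.0947259259259259)] [np.uint8(45), np.float64(1.0440296296296296)]
```

View pics/c8.png

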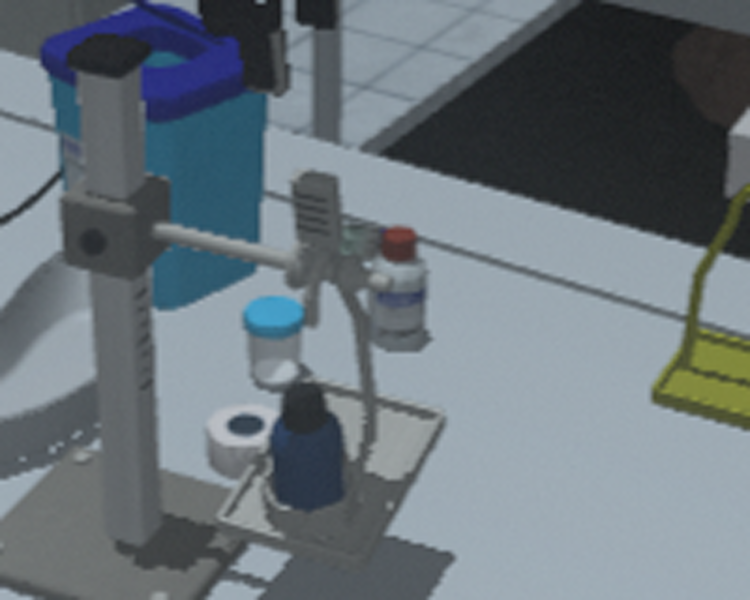

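The carrier hangs still by its hook between flange and cone (around pixel (318,262) in this crop). The bottle is in its holder, the arm is sunk partway and the gripper is well clear. I'm handing the job in.

```bash
python3 -c "
from bench import env
print(env.job_done())"
```

```text
the job is handed in; nothing more can be done
None
```

The steel carrier and its bottle now hang still and free by the hook in the groove of the balance's arm; the gripper is clear and I handed the job in at about 27 s, with no verdict returned.

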